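# Space the pickets of a toy fence with a hooked gauge

## Robot

A 7-joint arm with a two-finger parallel gripper is mounted at the origin on the work surface. World frame = base frame: x ahead of the robot, y to its left, z up, the work surface at z = 0. Lengths are in m, angles in rad, forces in N, time in s.
With the tool pointing down it reaches from about 0.425 to 0.875 m from the base axis. Payload 4.7 kg.
Tool frame: the origin (TCP) lies at the very end of the fingers, on their centre line; the grasp point (between the pads) lies 19 mm behind it; z points along the fingers, y is the line along which they close (so a half turn about z gives the same grasp; the last joint's range is limited). The gripper opens to 87 mm and grips with 3 to 60 N. Pads are 19 mm wide; open, the fingers measure 117 mm over their backs; the gripper's body (75 mm by 190 mm) begins 51 mm behind the grasp point.
Start: joints at [-1.252, 0.321, -0.07, 1.45, 0.023, 1.371, -0.057], TCP at [0.195, 0.62, 0.223] pointing down, gripper open.
Joint ranges: [-2.86, 2.86], [-0.3, 2.09], [-1.38, 1.24], [0.06, 2.45], [-1.56, 4.7], [0.09, 2.05], [-2.69, 2.69]. Speed limits (rad/s): [2.57, 2.57, 3.14, 3.14, 3.14, 3.14, 3.14].

## Interface

Orientations are given as a rotation vector (axis times angle).
In Python, from bench import get_state, get_image, get_calibration, close_job gives the robot as it stands.
- The arm moves only by the shell command python3 -m crank 'ROWS' [FORCE]. ROWS is JSON, a list of rows, each a list of 5 numbers: the opening, from 0 (shut) to 1 (fully open), then the shift along the world's x, y, z in units of 0.2 m (1.0 is 0.2 m), then the turn about the world's z in units of 2 pi rad (1.0 is 2 pi rad). A call has 1 to 5 rows; each row is the pose to reach, as a shift and turn from the pose commanded when the call began, turning the shorter way round; what a row does not reach only later rows make up. A row lasts 1/8 s, in which the tool goes at most 62.5 mm and 10.7 degrees, less where a joint would pass 70% of its speed; a pose out of reach is approached as far as the arm can. A call with a number of a shift or a turn outside -1 to 1 is refused whole. A call with a gripper value outside its range is refused whole. The fingers move at their own pace and stop on an object; FORCE is the grip in N (left out, the last holds). Time passes only in rows, so rows that repeat a pose let the fingers close. It gives the time, the measured TCP pose, the force, the opening and the grip force at its end, in the units of the state.
- get_state(): the state, without advancing time (a new reading comes with each control period).
- get_image(name): name is "side" or "top" or "wrist"; returns the picture (420x560x3 uint8, red, green, blue); there is no depth.
- get_calibration(name): a dict with "fovy" (degrees; the focal length in pixels is half the picture's height over the tangent of half this angle, whatever the lens; pixels are square), "cx", "cy" (the principal point, pixels), "k1" (the pictures are not rectified: a ray, as slopes to the right and down, at radius r is drawn at 1 + k1 r^2 times it, then the intrinsics apply), "R" (3x3) and "t" (3): a world point X has camera coordinates R X + t. Camera axes: x right, y down, z forward; pixel columns grow to the right and rows downward; lengths in m; the calibration is good to about 2 mm. A picture is of the moment at which its call begins: read the wrist's pose just before it. get_calibration takes no time and is no camera call; for the wrist camera it gives the pose at the moment of the call.
- close_job(): hands the job in; it is judged then, once.
The state is a dict: "time": time; "joint_positions": joint angles; "qd": joint speeds; "joint_torque": joint torques, N m; "position": TCP position; "tool_rot": TCP orientation; "ft_force": force on the tool from outside, world axes, zero at the start; "torque": the same for the moment, N m; "grip_width": opening from 0.0 (shut) to 1.0 (fully open); "grip_force": force on a finger pad.
Only numpy, scipy, OpenCV 4.12 (cv2) and the standard library are available. Lean on these libraries where they do the work, as an engineer would, in place of code of your own. Each camera call takes 0.05 s, during which the arm holds its last target. There are 200 camera calls.

## Task

Pick up the wooden hooked spacing gauge and step it along the row of loose fence slats, starting next to the fixed slat: set it down over each slat in turn and hook the slat along the rails towards the fixed one, until the gauge's thick block just meets the slat before, so that all three gaps come out equal and the slats lie square. Move the slats only with the gauge, without your fingers touching them or lifting them off the rails, and leave the wood offcuts, the paint pot and the glue bottle where they are. Finally stand the gauge upright on the table, clear of the board.

Things in the scene. Friction and masses are not known exactly. Their poses are not given: they have to be found in the camera images.
- board: glue-up board of brown wood, 280 (x) x 360 (y) x 12 mm, fixed on the table; origin at its underside's centre, y along the row, +y towards the fixed slat. On it two pale rails along y, 18 mm wide, tops 20 mm above the table, centred at x = -52 and +52 mm: 86 mm free between them. Slats with 30 mm gaps have their centres at y = +90, +30, -30 mm, x = 0.
- fixed_slat (a point): fixed slat, same size as the loose ones, fastened across the rails at the board's +y end; this point is the centre of its underside, 20 mm above the table, at y = +150 mm of the board. Its face towards the loose slats is 15 mm from here, at y = +135 mm of the board.
- slat1: loose picket of pale wood across the rails, 150 mm long (x, plus a 15 mm point at +x), 30 wide (y), 20 thick, about 80 g; slides easily on the rails (about 0.5 N). Origin at its underside's centre, 20 mm above the table; its top is at 40 mm. The loose slat nearest to the fixed slat.
- slat2: loose picket of pale wood across the rails, 150 mm long (x, plus a 15 mm point at +x), 30 wide (y), 20 thick, about 80 g; slides easily on the rails (about 0.5 N). Origin at its underside's centre, 20 mm above the table; its top is at 40 mm. The middle loose slat.
- slat3: loose picket of pale wood across the rails, 150 mm long (x, plus a 15 mm point at +x), 30 wide (y), 20 thick, about 80 g; slides easily on the rails (about 0.5 N). Origin at its underside's centre, 20 mm above the table; its top is at 40 mm. The loose slat farthest from the fixed one.
- gauge_mid (a point): hooked spacing gauge of plywood, 150 g, standing on the table: an upside-down U seen along x, 60 mm wide (x), with a grip on top. This point is at half height, 47.5 mm above its feet, on the grip's axis. The grip is an upright fin 16 mm thick (y), 50 wide (x), 40 to 95 mm above the feet, centred over the pocket; below it a bridge 12 mm thick.
- gauge_block (a point): foot of the gauge's thick leg, the spacer block: centre of its underside, 30 mm in +y from the gauge's axis. It is 20 mm thick (y = +20 to +40 mm from the axis), 60 wide, 28 deep. In use it points to the fixed slat. When the hook pulls a slat and the block meets the slat before, the gap is block 20 + play 10 = 30 mm.
- gauge_hook (a point): foot of the gauge's thin leg, the hook: centre of its underside, 26 mm in -y from the gauge's axis. It is 12 mm thick (y = -20 to -32 mm from the axis), 60 wide, 28 deep. The pocket between block and hook is 40 mm wide and 28 deep; the gauge goes down over a slat between the two rails.
- offcut: block of pale wood 80 x 55 x 35 mm lying on the table near the gauge; origin at centre of its underside
- paint_pot: small round paint pot, 40 mm across, 45 mm high, standing on the board's free end; origin under its centre
- scrap: strip of pale wood 22 x 70 x 15 mm lying on the board beyond the pointed ends of the slats; origin at centre of its underside
- glue: white glue bottle 60 mm across, 170 mm high, on the table to the left; origin under its centre

How it is judged:
On the way, in this order (a step that is already met when the one before it is completed fails the run):
1. the gauge straddles slat 1, pushed down over it, and slat 1's gap to its neighbour towards the fixed slat is 30 mm within 4 mm (y of gauge_mid in the frame of slat1 between -0.012 and 0.012 m and x of gauge_mid in the frame of slat1 between -0.045 and 0.045 m and height (world z) of gauge_mid below 0.078 m and y of slat1 in the frame of board between 0.086 and 0.094 m), for 0.1 s.
2. the gauge straddles slat 2, pushed down over it, and slat 2's gap to its neighbour towards the fixed slat is 30 mm within 4 mm (y of gauge_mid in the frame of slat2 between -0.012 and 0.012 m and x of gauge_mid in the frame of slat2 between -0.045 and 0.045 m and height (world z) of gauge_mid below 0.078 m and y of slat2 in the frame of slat1 between -0.064 and -0.056 m), for 0.1 s.
3. the gauge straddles slat 3, pushed down over it, and slat 3's gap to its neighbour towards the fixed slat is 30 mm within 4 mm (y of gauge_mid in the frame of slat3 between -0.012 and 0.012 m and x of gauge_mid in the frame of slat3 between -0.045 and 0.045 m and height (world z) of gauge_mid below 0.078 m and y of slat3 in the frame of slat2 between -0.064 and -0.056 m), for 0.1 s.
At the end, for the whole second after the job is handed in: each of the three gaps, counted from the fixed slat, is 30 mm within 4 mm; all three loose slats lie on the rails, square to the row within 0.06 rad and within 15 mm of the rails' middle line lengthwise; the gauge stands upright on the table itself (not on the board), released (y of slat1 in the frame of board between 0.086 and 0.094 m and x of slat1 in the frame of board between -0.015 and 0.015 m and z of slat1 in the frame of board between 0.016 and 0.024 m and angle between the y axis of each of slat1, slat2, slat3 and the y axis of board, either way round below 0.06 rad and y of slat2 in the frame of slat1 between -0.064 and -0.056 m and x of slat2 in the frame of board between -0.015 and 0.015 m and z of slat2 in the frame of board between 0.016 and 0.024 m and y of slat3 in the frame of slat2 between -0.064 and -0.056 m and x of slat3 in the frame of board between -0.015 and 0.015 m and z of slat3 in the frame of board between 0.016 and 0.024 m and height (world z) of gauge_mid between 0.0425 and 0.0525 m and angle between gauge_mid's own z axis and vertical below 0.1 rad); the robot touches nothing.
It fails at once if a bystander (offcut, paint pot, scrap, glue bottle) is moved more than 30 mm (distance of any of offcut, paint_pot, scrap, glue from where it was at the start of the episode above 0.03 m).
It fails at once if the fingers push on a loose slat (more than 1.5 N) (contact force between the fingers and slat1 above 1.5 N or contact force between the fingers and slat2 above 1.5 N or contact force between the fingers and slat3 above 1.5 N).
It fails at once if a slat is lifted, dropped or tipped off the rails (20 mm up, 8 mm down, or 0.35 rad) (height (world z) of any of slat1, slat2, slat3 above 0.04 m or height (world z) of any of slat1, slat2, slat3 below 0.012 m or angle between any of slat1, slat2, slat3's own z axis and vertical above 0.35 rad).
It also fails if it takes over 58 s, if anything falls off the work surface, if the arm or the gripper's body presses on something with over 40 N, if the wrist force passes 120 N, or if a joint passes its speed limit or range.

## Working session

There is one attempt and no reset: what is moved stays moved. The work goes in short steps, Python scripts to look and compute and a shell command to move; the robot and the scene stay as the last step left them, time stands still between calls to the robot, and variables do not carry over. Pictures are saved under pics/ and viewed, at most 10 in all, crops included, and the job is handed in when it is done.

```bash
mkdir -p pics; cat > h.py <<'E'
import numpy as np, cv2
from bench import get_state, get_image, get_calibration
def snap(name, fn):
    c=get_calibration(name); im=get_image(name)
    cv2.imwrite('pics/'+fn, im[:,:,::-1]); np.savez('pics/'+fn+'.npz',im=im,**{k:np.array(v) for k,v in c.items()})
    return im,c
def ray(c,uv):
    uv=np.atleast_2d(np.array(uv,float)); f=210/np.tan(np.radians(float(c['fovy']))/2)
    K=np.array([[f,0,float(c['cx'])],[0,f,float(c['cy'])],[0,0,1]])
    n=cv2.undistortPoints(uv[:,None],K,np.array([float(c['k1']),0,0,0]))[:,0]
    R=np.array(c['R']);t=np.array(c['t'])
    return -R.T@t, np.c_[n,np.ones(len(n))]@R
def at(c,uv,z):
    o,d=ray(c,uv); return o+d*((z-o[2])/d[:,2])[:,None]
def proj(c,X):
    p=np.atleast_2d(X)@np.array(c['R']).T+np.array(c['t']); n=p[:,:2]/p[:,2:]
    f=210/np.tan(np.radians(float(c['fovy']))/2); r2=(n**2).sum(1,keepdims=True)
    return n*(1+float(c['k1'])*r2)*f+[float(c['cx']),float(c['cy'])]
def load(fn): 
    d=np.load('pics/'+fn+'.npz'); return d['im'],d
E
python3 - <<'E'
from h import *
np.set_printoptions(precision=4,suppress=True)
ims=[]
for n in ('top','side'):
    im,c=snap(n,n+'0.png'); print(n,c); ims.append(im)
s=get_state(); print({k:np.round(v,3) for k,v in s.items()})
E
```

```text
top {'fovy': 57.4317561389902, 'cx': 284.6987373038331, 'cy': 206.13617763138242, 'k1': -0.04369441821535587, 'R': array([[ 0.0059, -0.9998,  0.0183],
       [-0.9815, -0.0093, -0.1912],
       [ 0.1914, -0.0169, -0.9814]]), 't': array([-0.0096,  0.5566,  0.7968])}
side {'fovy': 54.78188275814025, 'cx': 283.72098044988525, 'cy': 207.0092629283661, 'k1': -0.07238483532487988, 'R': array([[ 0.7884, -0.6151, -0.0113],
       [-0.4845, -0.6096, -0.6274],
       [ 0.379 ,  0.5001, -0.7786]]), 't': array([-0.4478,  0.3214,  0.7583])}
{'time': np.float64(0.1), 'joint_positions': array([-1.252,  0.322, -0.07 ,  1.452,  0.023,  1.371, -0.057]), 'qd': array([-0.001, -0.003,  0.002, -0.003,  0.   ,  0.002,  0.001]), 'joint_torque': array([ -0.   , -49.257,  -0.406, -31.34 ,  -0.064,   0.039,   0.   ]), 'position': array([0.195, 0.62 , 0.222]), 'tool_rot': array([-0.477, -3.105,  0.003]), 'ft_force': array([0.252, 0.096, 0.147]), 'torque': array([ 0.001, -0.011, -0.029]), 'grip_force': np.float64(0.0), 'grip_width': np.float64(0.999)}
```

View pics/top0.png

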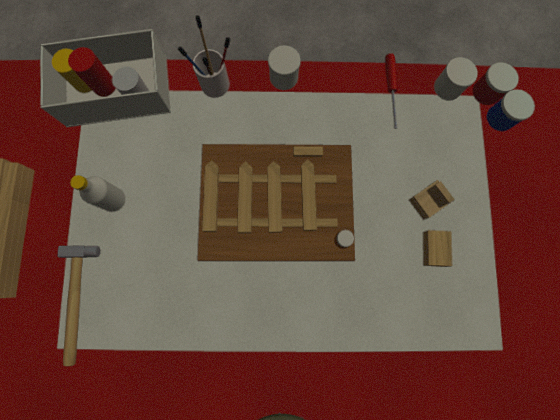

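View pics/side0.png

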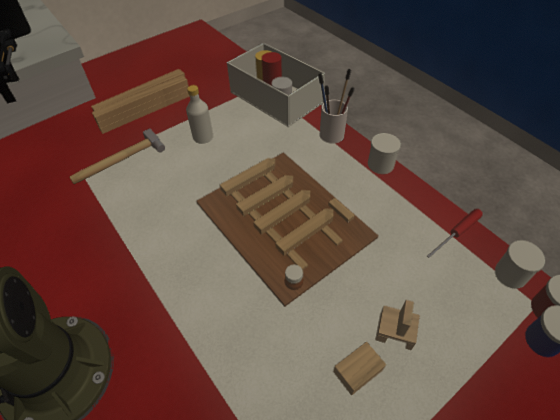

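The top view shows the board around (277,203) with the slats at about x=210 (fixed), 245, 275 and 309. The gauge is near (432,199) and turned, and the offcut is at (438,248). The side view shows the gauge at (400,322). I'll enlarge both.

```bash
python3 - <<'E'
from h import *
im,c=load('top0.png'); im2,c2=load('side0.png')
b=lambda a: cv2.convertScaleAbs(a,alpha=1.6)
g=cv2.resize(b(im[165:275,395:475]),None,fx=5,fy=5,interpolation=cv2.INTER_CUBIC) #550x400
s=cv2.resize(b(im2[285:395,330:410+30]),None,fx=3.6,fy=5,interpolation=cv2.INTER_CUBIC)
o=np.hstack([g,s[:, :396]]); cv2.imwrite('pics/g.png',o[:,:,::-1]); print(o.shape)
o=cv2.resize(b(im[138:268,190:365]),None,fx=4.5,fy=4.5,interpolation=cv2.INTER_CUBIC); cv2.imwrite('pics/b.png',o[:,:,::-1])
E
```

```text
(550, 796, 3)
```

View pics/g.png

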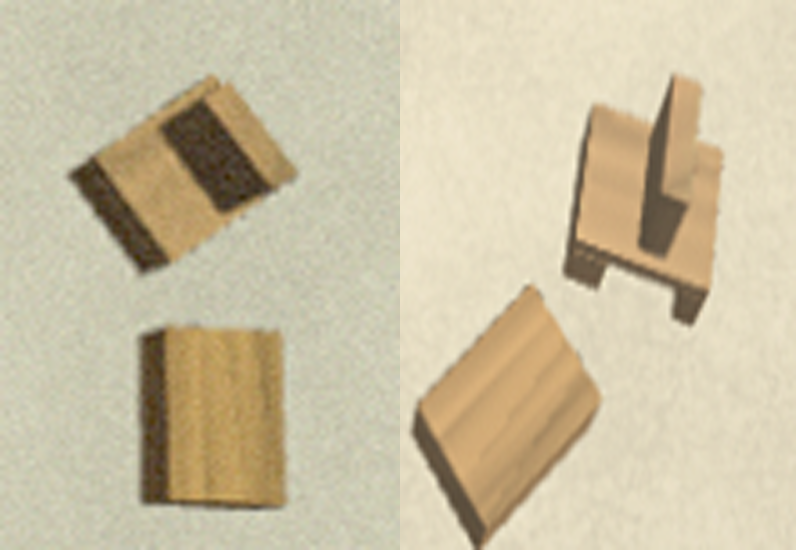

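View pics/b.png

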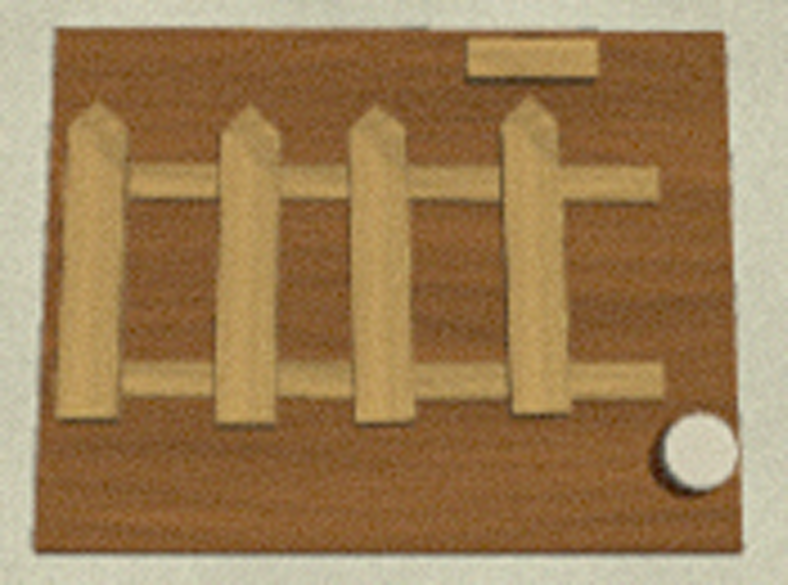

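Crop pixels (top, ×5, offset 395,165): bridge-top edge (95,155)-(165,265), fin base (160,125)-(222,212), fin top (208,97)-(270,190)-(298,175)-(222,80). The board crop (×4.5, offset 190,138) shows the slats and corners clearly.

```bash
python3 - <<'E'
from h import *
np.set_printoptions(precision=4,suppress=True)
im,c=load('top0.png'); im2,c2=load('side0.png')
G=lambda p:np.array(p)/5+[395,165]-.4
B=lambda p:np.array(p)/4.5+[190,138]-.4
S=lambda p:(np.array(p)-[400,0])/[3.6,5]+[330,285]-.4
print('bridge edge',at(c,G([(95,155),(165,265)]),.04)); print('finbase',at(c,G([(160,125),(222,212)]),.04))
print('foot edge',at(c,G([(70,177),(143,272)]),0))
print('fintop',at(c,G([(208,97),(270,190),(298,175),(222,80)]),.095))
print('side bridge L-back,L-front,R-front',at(c2,S([(593,105),(577,238),(708,290),(722,150)]),.04))
print('side fin base front L,R', at(c2,S([(642,243),(667,255)]),.04))
print('side fin top', at(c2,S([(673,75),(703,90),(692,200),(663,190)]),.095))
print('legs feet', at(c2,S([(565,275),(600,288),(672,315),(693,325)]),0))
bc=at(c,B([(57,28),(722,32),(742,551),(35,551)]),.012); print('board',bc,bc.mean(0))
ex=(bc[0]-bc[1]+bc[3]-bc[2])[:2];print('yaw of y', np.arctan2(ex[1],ex[0])-np.pi/2)
for n,l in dict(fix=[(97,102),(67,130),(127,130),(118,417),(56,417)],s1=[(250,104),(219,132),(279,132),(275,424),(215,424)],s2=[(376,103),(348,130),(406,130),(415,421),(356,421)],s3=[(530,97),(501,125),(561,125),(570,411),(512,413)]).items():
    print(n,at(c,B(l),.04)[:,:2].ravel())
print('pot',at(c,B([(700,450)]),.045),'scrap',at(c,B([(467,40),(598,78)]),.027))
print('rails',at(c,B([(658,166),(658,202),(664,365),(664,399)]),.02))
print('offcut',at(c,G([(168,327),(283,332),(283,500),(168,498)]),.035))
E
```

```text
bridge edge [[ 0.5868 -0.3011  0.04  ]
 [ 0.5359 -0.3304  0.04  ]]
finbase [[ 0.6013 -0.3324  0.04  ]
 [ 0.5607 -0.3587  0.04  ]]
foot edge [[ 0.585  -0.3029  0.    ]
 [ 0.5392 -0.3356  0.    ]]
fintop [[ 0.6006 -0.3324  0.095 ]
 [ 0.5597 -0.3566  0.095 ]
 [ 0.5665 -0.3695  0.095 ]
 [ 0.6083 -0.3391  0.095 ]]
side bridge L-back,L-front,R-front [[ 0.5851 -0.3004  0.04  ]
 [ 0.5384 -0.3335  0.04  ]
 [ 0.5771 -0.3911  0.04  ]
 [ 0.6262 -0.3583  0.04  ]]
side fin base front L,R [[ 0.5638 -0.3566  0.04  ]
 [ 0.5706 -0.3682  0.04  ]]
side fin top [[ 0.5995 -0.3298  0.095 ]
 [ 0.607  -0.3437  0.095 ]
 [ 0.57   -0.3689  0.095 ]
 [ 0.5615 -0.3572  0.095 ]]
legs feet [[ 0.5391 -0.3334  0.    ]
 [ 0.5503 -0.3493  0.    ]
 [ 0.5731 -0.3818  0.    ]
 [ 0.579  -0.3918  0.    ]]
board [[ 0.7156  0.1931  0.012 ]
 [ 0.7177 -0.1632  0.012 ]
 [ 0.4411 -0.1659  0.012 ]
 [ 0.4385  0.1911  0.012 ]] [0.5782 0.0138 0.012 ]
yaw of y 0.00660099301309236
fix [0.6655 0.1648 0.6505 0.1794 0.6508 0.1488 0.5032 0.1474 0.5029 0.1781]
s1 [0.6653 0.0864 0.6502 0.1018 0.6505 0.0712 0.5004 0.0698 0.5002 0.0994]
s2 [0.6665 0.0218 0.6519 0.0359 0.6523 0.0063 0.5025 0.0006 0.5023 0.0298]
s3 [ 0.6707 -0.0574  0.6555 -0.0424  0.6559 -0.0732  0.5081 -0.0764  0.5069
 -0.0475]
pot [[ 0.4886 -0.1399  0.045 ]] scrap [[ 0.7059 -0.0254  0.027 ]
 [ 0.6858 -0.0942  0.027 ]]
rails [[ 0.6404 -0.1258  0.02  ]
 [ 0.6209 -0.1254  0.02  ]
 [ 0.5349 -0.1268  0.02  ]
 [ 0.5174 -0.1265  0.02  ]]
offcut [[ 0.5082 -0.332   0.035 ]
 [ 0.5062 -0.3853  0.035 ]
 [ 0.4304 -0.3797  0.035 ]
 [ 0.4312 -0.3271  0.035 ]]
```

The 20 mm block leg points to +y. The gauge axis is at (0.584,-0.350) with yaw about 34°. The board is at (0.578,0.014) with yaw about 0.4°. Tool closing line is at 72.5°, so I turn -128.5° (total -0.357) on the way to the gauge.

```bash
python3 -m crank '[[1,0.5,-0.25,0.1,-0.02],[1,1,-0.5,0.15,-0.05],[1,1,-0.5,0.15,-0.08],[1,1,-0.5,0.15,-0.11],[1,1,-0.5,0.15,-0.12]]' 30
python3 -m crank '[[1,0.3,-0.3,0,-0.03],[1,0.6,-0.6,0,-0.06],[1,0.83,-1,0,-0.09],[1,0.83,-1,0,-0.12],[1,0.83,-1,0,-0.12]]'
python3 -m crank '[[1,0.1,-0.3,0,-0.03],[1,0.15,-0.6,0,-0.06],[1,0.15,-1,0,-0.09],[1,0.15,-1,0,-0.117],[1,0.15,-1,0,-0.117]]'
```

```text
time: 0.72
position: [0.4001, 0.5165, 0.2525]
tool_rot: [1.6, 2.7, -0.0]
ft_force: [-0.4, 0.7, 0.0]
grip_width: 1.0
grip_force: 0.0
time: 1.35
position: [0.5646, 0.3131, 0.2524]
tool_rot: [2.481, 1.922, -0.002]
ft_force: [-0.6, -0.2, 0.8]
grip_width: 1.001
grip_force: 0.0
time: 1.98
position: [0.5909, 0.119, 0.2525]
tool_rot: [-3.004, -0.919, 0.0]
ft_force: [-0.1, 0.9, -0.8]
grip_width: 0.999
grip_force: 0.0
```

```bash
python3 -m crank '[[1,0,-0.3,0,0],[1,0,-0.6,0,0],[1,0,-0.9,0,0],[1,0,-1,0,0]]'
python3 -m crank '[[1,0,-0.3,0,0],[1,0,-0.6,0,0],[1,0,-0.9,0,0],[1,-0.02,-1,-0.2,0],[1,-0.02,-1,-0.2,0]]'
python3 - <<'E'
from h import *
s=get_state(); print(s['position'],s['tool_rot'])
im,c=snap('wrist','w0.png'); print(proj(c,[[.584,-.35,.095],[.584,-.35,.04]]))
E
```

```text
time: 2.48
position: [0.591, -0.0823, 0.2526]
tool_rot: [3.002, 0.921, -0.0]
ft_force: [0.3, 0.5, 0.4]
grip_width: 0.999
grip_force: 0.0
time: 3.1
position: [0.5859, -0.2785, 0.2088]
tool_rot: [-2.999, -0.922, 0.008]
ft_force: [1.0, 0.0, -0.1]
grip_width: 0.999
grip_force: 0.0
[ 0.58585369 -0.27854782  0.20880036] [-2.99893555 -0.92190348  0.00848819]
[[343.64029078 256.33416606]
 [333.97984329 234.17939816]]
```

View pics/w0.png

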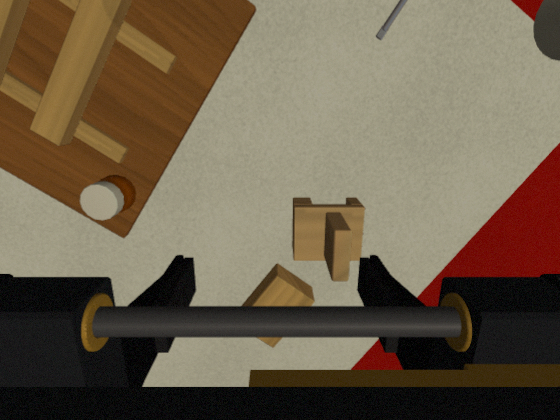

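The wrist view shows the gauge at (330,235) with its edges nearly upright in the picture, so the yaw is good. The fin top lies around (342,250), against a prediction of (343.6,256). I'll measure it by mask.

```bash
python3 - <<'E'
from h import *
im,c=load('w0.png')
o=cv2.resize(im[185:295,280:380],None,fx=5,fy=5,interpolation=cv2.INTER_CUBIC); o=cv2.convertScaleAbs(o,alpha=1.5)
cv2.imwrite('pics/w0c.png',o[:,:,::-1])
t=np.radians(34); ex=np.array([np.cos(t),np.sin(t),0]); ey=np.array([-np.sin(t),np.cos(t),0])
P=[np.array([.584,-.35,.095])+a*ex+b*ey for a in(-.025,.025) for b in(-.008,.008)]+[np.array([.584,-.35,.04])+a*ex+b*ey for a in(-.03,.03) for b in(-.032,.04)]
print(np.round((proj(c,P)-[280,185])*5))
E
```

```text
[[353. 483.]
 [265. 482.]
 [374. 224.]
 [281. 224.]
 [412. 378.]
 [ 75. 376.]
 [436. 108.]
 [ 81. 106.]]
```

View pics/w0c.png

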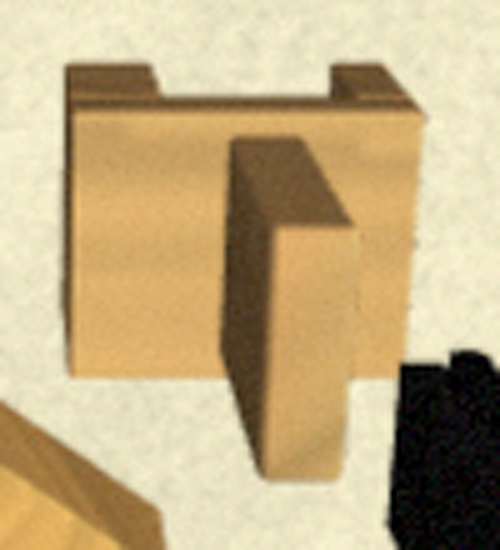

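```bash
python3 -m crank '[[1,-0.018,-0.2,0,0],[1,-0.018,-0.35,0,0],[1,-0.018,-0.35,-0.2,0],[1,-0.018,-0.35,-0.4,0],[1,-0.018,-0.35,-0.4,0]]'
python3 -m crank '[[1,0,0,-0.15,0],[1,0,0,-0.3,0],[1,0,0,-0.4,0],[1,0,0,-0.4,0]]'
```

```text
time: 3.78
position: [0.5844, -0.3452, 0.1304]
tool_rot: [-2.997, -0.927, 0.003]
ft_force: [-0.1, 0.3, 0.1]
grip_width: 0.994
grip_force: 0.0
time: 4.28
position: [0.5841, -0.3487, 0.0525]
tool_rot: [-3.002, -0.922, 0.001]
ft_force: [0.1, -1.0, -0.4]
grip_width: 1.004
grip_force: 0.0
```

```bash
python3 -m crank '[[0,0,0,-0.01,0],[0,0,0,-0.01,0],[0,0,0,-0.01,0],[0,0,0,-0.01,0],[0,0,0,-0.01,0]]' 40
python3 -m crank '[[0,0,0,0,0],[0,0,0,0,0],[0,0,0,0,0]]'
```

```text
time: 4.9
position: [0.5835, -0.35, 0.0507]
tool_rot: [3.004, 0.919, 0.0]
ft_force: [-0.7, -0.5, 0.7]
grip_width: 0.516
grip_force: 0.0
time: 5.28
position: [0.5834, -0.3499, 0.0505]
tool_rot: [-3.004, -0.919, 0.0]
ft_force: [0.2, 0.2, -1.6]
grip_width: 0.177
grip_force: 40.0
```

```bash
python3 -m crank '[[0,0,0,0.25,0],[0,0,0,0.5,-0.02],[0,0,0.3,0.5,-0.05],[0,-0.02,0.6,0.5,-0.08],[0,-0.028,0.9,0.5,-0.0933]]'
python3 -m crank '[[0,0,0.4,0,0],[0,0,0.7,0,0],[0,0,1,0,0],[0,0,1,0,0]]'
python3 -m crank '[[0,0,0.1,0,0],[0,0,0.2,0,0],[0,0,0.28,0,0],[0,0,0.28,0,0],[0,0,0.28,0,0]]'
python3 - <<'E'
from h import *
for n in('top','side','wrist'): snap(n,n+'1.png')
s=get_state(); print(s['position'],s['tool_rot'])
im=cv2.imread('pics/top1.png')[138:268,180:365]; im2=cv2.imread('pics/wrist1.png')
o=np.hstack([cv2.resize(im,(427,300)),cv2.resize(im2,(400,300))[:,:373]]); cv2.imwrite('pics/c1.png',cv2.convertScaleAbs(o,alpha=1.3))
E
```

```text
time: 5.9
position: [0.5773, -0.1683, 0.1502]
tool_rot: [-3.141, -0.005, 0.001]
ft_force: [0.7, 0.3, -1.3]
grip_width: 0.177
grip_force: 40.0
time: 6.4
position: [0.5772, 0.0371, 0.1499]
tool_rot: [-3.139, -0.026, 0.002]
ft_force: [-0.1, -0.4, -2.0]
grip_width: 0.184
grip_force: 40.0
time: 7.02
position: [0.578, 0.0849, 0.1506]
tool_rot: [3.141, 0.01, -0.0]
ft_force: [-0.2, 0.3, -0.9]
grip_width: 0.176
grip_force: 40.0
[0.57796913 0.08484865 0.15067368] [3.14118431e+00 9.09302369e-03 1.10599276e-04]
```

View pics/c1.png

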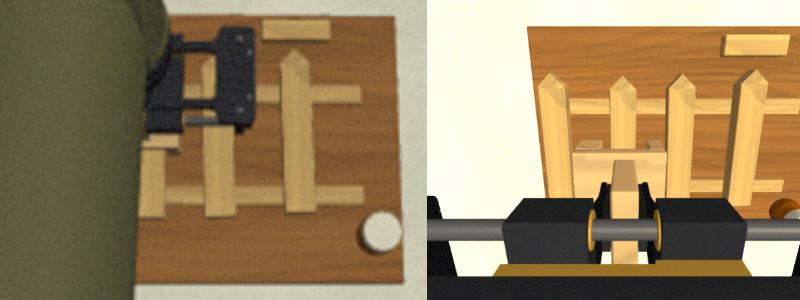

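The wrist view shows the slat points at composite (553,74), (622,76), (681,75), (752,70), with the gauge hanging square. I'll cast rays to get the slat lines and the gauge offset in the same camera.

```bash
python3 - <<'E'
from h import *
np.set_printoptions(precision=4,suppress=True)
im,c=load('wrist1.png')
g=cv2.cvtColor(im,cv2.COLOR_RGB2GRAY).astype(int)
# brightness profile across the slats at world x=0.64,z=.04 (body just below points) and bridge far edge
hsv=cv2.cvtColor(im,cv2.COLOR_RGB2HSV)
for x in (.648,.635):
    ys=np.arange(.20,-.1,-.0005); p=proj(c,np.c_[np.full_like(ys,x),ys,np.full_like(ys,.04)]).astype(np.float32)
    v=cv2.remap(cv2.GaussianBlur(im,(3,3),0),p[None,:,0].copy(),p[None,:,1].copy(),cv2.INTER_LINEAR)[0].astype(int)
    m=(v[:,2]>95)&(v[:,0]>170); m=np.diff(m.astype(int)); print(x,[(round(ys[i],4),int(m[i])) for i in np.nonzero(m)[0]])
    print(v[::20].tolist()) if x==.648 else 0
ys=np.arange(.16,.02,-.0005)
for x,z in((.600,.1396),):
    p=proj(c,np.c_[np.full_like(ys,x),ys,np.full_like(ys,z)]).astype(np.float32)
    v=cv2.remap(im,p[None,:,0].copy(),p[None,:,1].copy(),cv2.INTER_LINEAR)[0].astype(int)
    d=np.abs(np.diff(v.sum(1))); print([(round(ys[i],4),int(d[i])) for i in np.nonzero(d>60)[0]]); print(p[0],p[-1])
E
python3 - <<'E'
import cv2
im=cv2.imread('pics/wrist1.png')[80:340,130:480]; cv2.imwrite('pics/w1c.png',cv2.resize(im,(800,594),interpolation=cv2.INTER_CUBIC))
E
```

```text
0.648 [(np.float64(0.185), -1)]
[[214, 208, 178], [219, 214, 183], [159, 118, 63], [183, 145, 80], [178, 141, 79], [144, 109, 61], [151, 98, 45], [151, 98, 43], [149, 97, 44], [141, 92, 42], [185, 147, 83], [177, 141, 79], [190, 152, 84], [145, 94, 43], [144, 93, 42], [145, 94, 42], [91, 68, 38], [191, 151, 85], [179, 142, 78], [175, 139, 75], [146, 96, 45], [145, 95, 43], [144, 95, 43], [144, 95, 44], [113, 86, 48], [194, 155, 87], [175, 139, 79], [148, 103, 51], [135, 88, 41], [144, 95, 46], [147, 98, 45]]
0.635 [(np.float64(0.185), -1)]
[(np.float64(0.149), 107), (np.float64(0.1485), 154), (np.float64(0.148), 79), (np.float64(0.1455), 66), (np.float64(0.125), 76), (np.float64(0.094), 62), (np.float64(0.0935), 89), (np.float64(0.054), 75), (np.float64(0.053), 77), (np.float64(0.035), 61)]
[138.0094 225.7063] [396.2725 227.5077]
```

View pics/w1c.png

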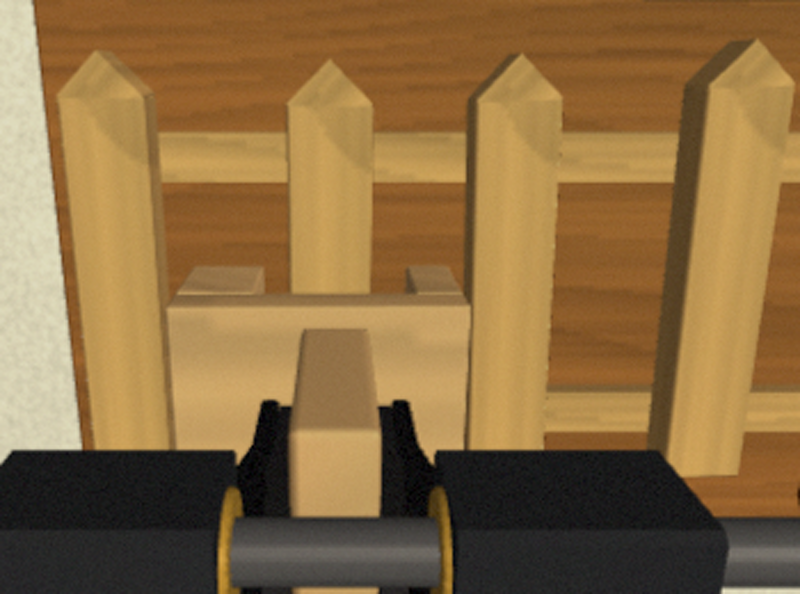

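```bash
python3 - <<'E'
from h import *
np.set_printoptions(precision=4,suppress=True)
im,c=load('wrist1.png')
W=lambda p:np.array(p)/[800/350,594/260]+[130,80]-.4
print('bridge',at(c,W([(170,308),(468,305)]),.1396)[:,:2].ravel())
print('feet',at(c,W([(194,268),(264,268),(408,267),(448,266)]),.0996)[:,:2].ravel())
for n,l in dict(fix=[(60,95),(153,95),(92,447),(168,447)],s1=[(288,103),(373,103),(290,285),(370,285)],s2=[(475,98),(561,98),(470,447),(546,447)],s3=[(706,85),(793,87),(669,474),(740,473)]).items(): print(n,at(c,W(l),.04)[:,:2].ravel())
E
```

```text
bridge [0.6067 0.124  0.6079 0.0544]
feet [0.606  0.1254 0.6062 0.1056 0.6068 0.0648 0.6071 0.0535]
fix [0.6508 0.179  0.651  0.1475 0.5182 0.1799 0.5184 0.1502]
s1 [0.6487 0.1018 0.6489 0.0729 0.5845 0.1018 0.5847 0.0726]
s2 [0.6508 0.0383 0.651  0.0092 0.5193 0.0321 0.5195 0.0024]
s3 [ 0.6556 -0.0393  0.6552 -0.0687  0.508  -0.0473  0.5087 -0.0752]
```

```bash
python3 -m crank '[[0,0,0.006,-0.1,0],[0,0,0.006,-0.2,0],[0,0,0.006,-0.3,0],[0,0,0.006,-0.36,0],[0,0,0.006,-0.41,0]]'
python3 -m crank '[[0,0,0,0,0],[0,0,0,0,0]]'
```

```text
time: 7.8
position: [0.5777, 0.0871, 0.0675]
tool_rot: [3.141, 0.012, -0.001]
ft_force: [-0.1, 0.5, -1.7]
grip_width: 0.182
grip_force: 40.0
time: 8.05
position: [0.5784, 0.0872, 0.0691]
tool_rot: [-3.141, -0.012, -0.002]
ft_force: [-0.6, -0.8, -1.5]
grip_width: 0.183
grip_force: 40.0
```

```bash
python3 -m crank '[[0,0,0.02,0,0],[0,0,0.04,0,0],[0,0,0.06,0,0],[0,0,0.08,0,0],[0,0,0.09,0,0]]'
python3 -m crank '[[0,0,0.005,0,0],[0,0,0.01,0,0],[0,0,0.01,0,0]]'
python3 -m crank '[[0,0,0.005,0,0],[0,0,0.005,0,0]]'
```

```text
time: 8.68
position: [0.5779, 0.1056, 0.0686]
tool_rot: [3.141, 0.012, -0.0]
ft_force: [-0.1, -1.1, -1.0]
grip_width: 0.184
grip_force: 40.0
time: 9.05
position: [0.5779, 0.1073, 0.0685]
tool_rot: [-3.142, -0.012, 0.0]
ft_force: [0.8, -0.3, -1.1]
grip_width: 0.179
grip_force: 40.0
time: 9.3
position: [0.5779, 0.1084, 0.0685]
tool_rot: [-3.142, -0.012, 0.0]
ft_force: [0.7, -0.7, -2.0]
grip_width: 0.182
grip_force: 40.0
```

```bash
python3 -m crank '[[0,0,0.005,0,0],[0,0,0.005,0,0]]'
python3 -m crank '[[0,0,0.005,0,0],[0,0,0.005,0,0]]'
```

```text
time: 9.55
position: [0.5778, 0.1095, 0.0685]
tool_rot: [-3.141, -0.012, 0.0]
ft_force: [-0.1, -1.1, -2.3]
grip_width: 0.177
grip_force: 40.0
time: 9.8
position: [0.5778, 0.1098, 0.0686]
tool_rot: [3.141, 0.011, -0.0]
ft_force: [-0.2, -2.1, -0.3]
grip_width: 0.182
grip_force: 40.0
```

```bash
python3 -m crank '[[0,0,0.004,0,0],[0,0,0.004,0,0]]'
python3 -m crank '[[0,0,0.004,0,0],[0,0,0.004,0,0]]'
```

```text
time: 10.05
position: [0.5778, 0.1099, 0.0686]
tool_rot: [3.14, 0.011, -0.001]
ft_force: [-0.7, -4.9, 1.0]
grip_width: 0.181
grip_force: 40.0
time: 10.3
position: [0.5778, 0.1099, 0.0686]
tool_rot: [3.139, 0.01, -0.001]
ft_force: [-1.3, -5.0, 1.9]
grip_width: 0.175
grip_force: 40.0
```

```bash
python3 -m crank '[[0,0,-0.025,0,0],[0,0,-0.025,0,0],[0,0,-0.025,0.12,0],[0,0,-0.025,0.24,0],[0,0,-0.025,0.26,0]]'
python3 -m crank '[[0,0,-0.15,0,0],[0,0,-0.3,0,0],[0,0,-0.435,0,0],[0,0,-0.435,0,0],[0,0,-0.435,0,0]]'
python3 - <<'E'
from h import *
np.set_printoptions(precision=4,suppress=True)
snap('wrist','w2.png'); print(get_state()['position'])
im=cv2.imread('pics/w2.png')[80:340,100:450]; cv2.imwrite('pics/w2c.png',cv2.resize(im,(800,594),interpolation=cv2.INTER_CUBIC))
E
```

```text
time: 10.92
position: [0.5792, 0.1081, 0.1222]
tool_rot: [-3.139, -0.013, -0.005]
ft_force: [0.3, 0.2, -2.5]
grip_width: 0.184
grip_force: 40.0
time: 11.55
position: [0.5776, 0.0213, 0.1199]
tool_rot: [-3.141, -0.013, 0.001]
ft_force: [0.1, 1.0, -1.6]
grip_width: 0.179
grip_force: 40.0
[0.5777 0.0217 0.12  ]
```

View pics/w2c.png

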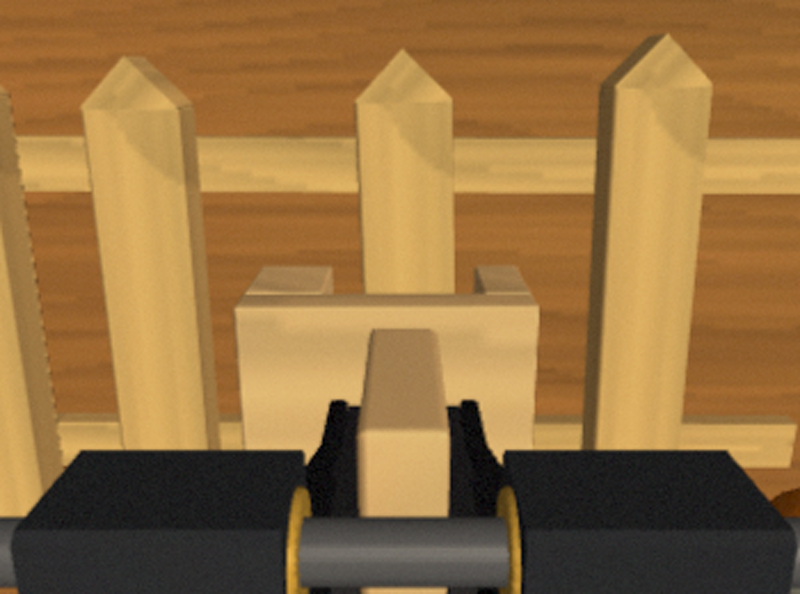

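The wrist view shows slat 2 at x 357-453 (row 102) and 364-454 (row 290), between the feet at 332 and 475. Slat 1 stands square on the left.

```bash
python3 - <<'E'
from h import *
np.set_printoptions(precision=4,suppress=True)
im,c=load('w2.png')
W=lambda p:np.array(p)/[800/350,594/260]+[100,80]-.4
print('feet',at(c,W([(250,268),(332,268),(475,267),(520,267)]),.0695)[:,:2].ravel())
for n,l in dict(s1=[(83,105),(180,105),(122,447),(208,447)],s2=[(357,102),(453,102),(364,290),(454,290)],s3=[(616,86),(712,86),(596,447),(683,447)]).items(): print(n,at(c,W(l),.04)[:,:2].ravel())
E
```

```text
feet [ 0.6056  0.0656  0.6058  0.0425  0.6066  0.0021  0.6067 -0.0106]
s1 [0.6482 0.1195 0.6485 0.0902 0.5333 0.1193 0.5337 0.0895]
s2 [0.6499 0.0368 0.6502 0.0079 0.591  0.035  0.5913 0.0058]
s3 [ 0.6553 -0.0408  0.6556 -0.0695  0.5352 -0.0451  0.5355 -0.0752]
```

```bash
python3 -m crank '[[0,0,-0.008,0,0],[0,0,-0.008,-0.08,0],[0,0,-0.008,-0.16,0],[0,0,-0.008,-0.22,0],[0,0,-0.008,-0.2575,0]]'
python3 -m crank '[[0,0,0.01,0,0],[0,0,0.03,0,0],[0,0,0.05,0,0],[0,0,0.07,0,0],[0,0,0.09,0,0]]'
python3 -m crank '[[0,0,0.02,0,0],[0,0,0.035,0,0],[0,0,0.035,0,0],[0,0,0.035,0,0]]'
```

```text
time: 12.22
position: [0.5773, 0.0182, 0.0677]
tool_rot: [3.141, 0.012, -0.003]
ft_force: [-0.8, 0.9, -1.2]
grip_width: 0.182
grip_force: 40.0
time: 12.85
position: [0.5782, 0.0362, 0.0695]
tool_rot: [3.141, 0.012, 0.001]
ft_force: [0.7, -1.3, -1.5]
grip_width: 0.179
grip_force: 40.0
time: 13.35
position: [0.5777, 0.0437, 0.0689]
tool_rot: [-3.141, -0.012, 0.001]
ft_force: [0.6, -0.2, -1.5]
grip_width: 0.18
grip_force: 40.0
```

```bash
python3 -m crank '[[0,0,0.01,0,0],[0,0,0.02,0,0],[0,0,0.028,0,0],[0,0,0.028,0,0],[0,0,0.028,0,0]]'
```

```text
time: 13.98
position: [0.578, 0.049, 0.0692]
tool_rot: [-3.141, -0.012, -0.0]
ft_force: [-0.4, 0.3, -2.6]
grip_width: 0.182
grip_force: 40.0
```

```bash
python3 -m crank '[[0,0,0.004,0,0],[0,0,0.004,0,0],[0,0,0.004,0,0]]'
python3 -m crank '[[0,0,-0.02,0,0],[0,0,-0.02,0,0],[0,0,-0.02,0.12,0],[0,0,-0.02,0.24,0],[0,0,-0.02,0.26,0]]'
python3 -m crank '[[0,0,-0.15,0,0],[0,0,-0.3,0,0],[0,0,-0.5,0,0],[0,0,-0.515,0,0],[0,0,-0.515,0,0]]'
python3 - <<'E'
from h import *
snap('wrist','w3.png'); print(get_state()['position'])
im=cv2.imread('pics/w3.png')[80:340,100:450]; cv2.imwrite('pics/w3c.png',cv2.resize(im,(800,594),interpolation=cv2.INTER_CUBIC))
E
```

```text
time: 14.35
position: [0.5779, 0.0495, 0.0691]
tool_rot: [3.141, 0.012, 0.0]
ft_force: [0.3, -0.9, -1.8]
grip_width: 0.179
grip_force: 40.0
time: 14.98
position: [0.5791, 0.0457, 0.1226]
tool_rot: [-3.141, -0.012, -0.005]
ft_force: [-0.1, -0.3, -1.8]
grip_width: 0.182
grip_force: 40.0
time: 15.6
position: [0.5775, -0.0571, 0.1203]
tool_rot: [-3.141, -0.011, 0.002]
ft_force: [0.7, 0.1, -1.9]
grip_width: 0.181
grip_force: 40.0
[ 0.57762463 -0.05614935  0.12035599]
```

View pics/w3c.png

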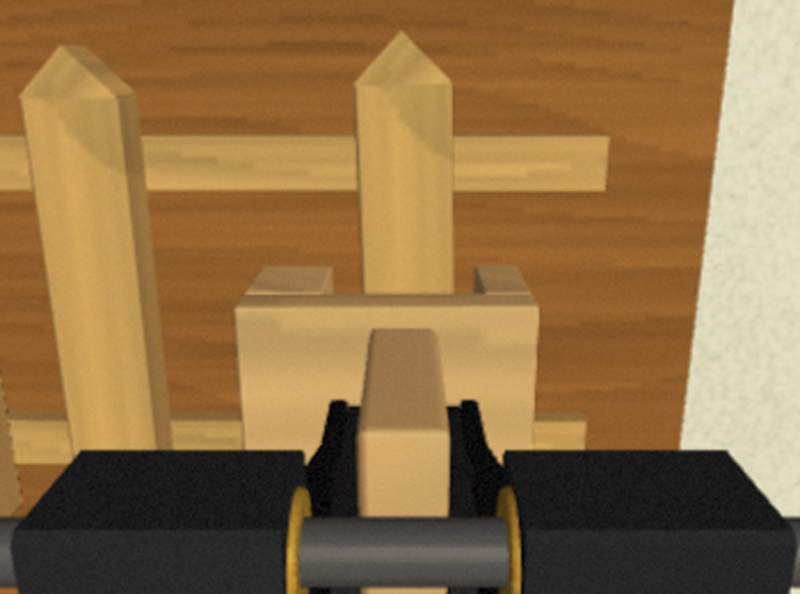

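This last picture shows slat 3 at x 355-452 (row 85) and 363-453 (row 290), the same relation to the feet as slat 2 had. The same small shift applies.

```bash
python3 - <<'E'
from h import *
np.set_printoptions(precision=4,suppress=True)
im,c=load('w3.png')
W=lambda p:np.array(p)/[800/350,594/260]+[100,80]-.4
print('feet',at(c,W([(250,268),(332,268),(475,267),(520,267)]),.0695)[:,:2].ravel())
for n,l in dict(s2=[(22,97),(120,97),(70,447),(157,447)],s3=[(355,85),(452,85),(363,290),(453,290)]).items(): print(n,at(c,W(l),.04)[:,:2].ravel())
E
python3 -m crank '[[0,0,-0.009,0,0],[0,0,-0.009,-0.08,0],[0,0,-0.009,-0.16,0],[0,0,-0.009,-0.22,0],[0,0,-0.009,-0.2575,0]]'
python3 -m crank '[[0,0,0.01,0,0],[0,0,0.03,0,0],[0,0,0.05,0,0],[0,0,0.07,0,0],[0,0,0.09,0,0]]'
```

```text
feet [ 0.6054 -0.0127  0.6056 -0.0359  0.6063 -0.0764  0.6064 -0.0891]
s2 [0.6503 0.0592 0.6506 0.0297 0.533  0.0592 0.5332 0.0289]
s3 [ 0.6546 -0.0412  0.6549 -0.0702  0.5907 -0.0431  0.5909 -0.0723]
time: 16.27
position: [0.5772, -0.0591, 0.0682]
tool_rot: [3.141, 0.012, -0.003]
ft_force: [0.5, -1.5, -1.2]
grip_width: 0.181
grip_force: 40.0
time: 16.9
position: [0.5782, -0.041, 0.0699]
tool_rot: [3.141, 0.012, 0.001]
ft_force: [-0.0, -0.7, -0.2]
grip_width: 0.184
grip_force: 40.0
```

```bash
python3 -m crank '[[0,0,0.03,0,0],[0,0,0.06,0,0],[0,0,0.09,0,0],[0,0,0.12,0,0],[0,0,0.135,0,0]]'
python3 -m crank '[[0,0,0.005,0,0],[0,0,0.005,0,0],[0,0,0.005,0,0]]'
```

```text
time: 17.52
position: [0.5779, -0.0134, 0.0695]
tool_rot: [-3.141, -0.013, 0.0]
ft_force: [0.3, 0.1, -1.8]
grip_width: 0.183
grip_force: 40.0
time: 17.9
position: [0.5778, -0.0132, 0.0696]
tool_rot: [-3.142, -0.011, 0.0]
ft_force: [-0.6, 0.1, -1.8]
grip_width: 0.181
grip_force: 40.0
```

```bash
python3 -m crank '[[0,0,0.007,0,0],[0,0,0.0135,0,0],[0,0,0.0135,0,0],[0,0,0.0135,0,0]]'
python3 -m crank '[[0,0,-0.02,0,0],[0,0,-0.02,0,0],[0,0,-0.02,0.12,0],[0,0,-0.02,0.3,0],[0,0,-0.02,0.4,0]]'
python3 - <<'E'
from h import *
s=get_state(); print(s['position']); snap('wrist','w4.png')
E
```

```text
time: 18.4
position: [0.5779, -0.0104, 0.0696]
tool_rot: [3.142, 0.012, -0.0]
ft_force: [-0.2, -0.7, -1.4]
grip_width: 0.179
grip_force: 40.0
time: 19.02
position: [0.5787, -0.0147, 0.1514]
tool_rot: [-3.141, -0.011, -0.003]
ft_force: [0.2, 0.6, -1.3]
grip_width: 0.182
grip_force: 40.0
[ 0.57872598 -0.01466638  0.1513609 ]
```

```bash
python3 -m crank '[[0,0.05,-0.3,0,0],[0,0.1,-0.6,0,0],[0,0.1,-0.9,0,0],[0,0.1,-1,0,0]]'
python3 -m crank '[[0,0,-0.2,0,0],[0,0,-0.43,0,0],[0,0,-0.43,0,0],[0,0,-0.43,-0.1,0],[0,0,-0.43,-0.1,0]]'
python3 - <<'E'
from h import *
np.set_printoptions(precision=4,suppress=True)
print(get_state()['position'])
im,c=snap('top','top5.png')
def rows(c,im,x,lo=-.06,hi=.19):
    ys=np.arange(hi,lo,-.0005); p=proj(c,np.c_[np.full_like(ys,x),ys,np.full_like(ys,.04)]).astype(np.float32)
    v=cv2.remap(cv2.GaussianBlur(im,(3,3),0),p[None,:,0].copy(),p[None,:,1].copy(),cv2.INTER_LINEAR)[0].astype(float)
    g=v[:,1]; lo_,hi_=np.percentile(g,15),np.percentile(g,75); m=np.diff((g>(lo_+hi_)/2).astype(int))
    return [round(float(ys[i]),4) for i in np.nonzero(m)[0]]
for x in (.512,.55,.57,.59,.605,.645): print(x,rows(c,im,x))
E
```

```text
time: 19.58
position: [0.5958, -0.2203, 0.1488]
tool_rot: [3.139, 0.001, -0.003]
ft_force: [-0.4, -0.5, -2.5]
grip_width: 0.183
grip_force: 40.0
time: 20.2
position: [0.597, -0.2972, 0.1261]
tool_rot: [-3.138, -0.016, 0.007]
ft_force: [-0.0, 0.4, -2.0]
grip_width: 0.185
grip_force: 40.0
[ 0.597  -0.2972  0.1261]
0.512 [0.186, 0.178, 0.1485, 0.118, 0.088, 0.0575, 0.0285, -0.003, -0.031]
0.55 [0.1865, 0.179, 0.1495, 0.1185, 0.0885, 0.058, 0.029, -0.0025, -0.0305]
0.57 [0.1865, 0.1785, 0.149, 0.119, 0.0895, 0.0585, 0.0285, -0.002, -0.03]
0.59 [0.186, 0.1785, 0.1485, 0.1185, 0.0895, 0.0585, 0.0285, -0.002, -0.0305]
0.605 [0.1865, 0.179, 0.149, 0.118, 0.0895, 0.059, 0.0285, -0.0015, -0.03]
0.645 [0.186, 0.1795, 0.149, 0.1195, 0.0895, 0.06, 0.029, -0.0005, -0.03]
```

Gaps read 60 mm ±0.5 between centres, and the slats are square. I'll set the gauge down.

```bash
python3 -m crank '[[0,0,0,-0.15,0],[0,0,0,-0.27,0],[0,0,0,-0.36,0],[0,0,0,-0.36,0],[0,0,0,-0.36,0]]'
```

```text
time: 20.88
position: [0.5986, -0.3007, 0.0586]
tool_rot: [3.141, 0.012, 0.002]
ft_force: [0.7, 0.9, -1.6]
grip_width: 0.178
grip_force: 40.0
```

```bash
python3 -m crank '[[0,0,0,-0.025,0],[0,0,0,-0.03,0],[0,0,0,-0.034,0],[0,0,0,-0.034,0]]'
python3 -m crank '[[0,0,0,-0.004,0],[0,0,0,-0.008,0],[0,0,0,-0.008,0]]'
```

```text
time: 21.38
position: [0.5979, -0.3004, 0.0508]
tool_rot: [3.142, 0.012, 0.0]
ft_force: [0.1, -0.2, -1.4]
grip_width: 0.181
grip_force: 40.0
time: 21.75
position: [0.5981, -0.3005, 0.0504]
tool_rot: [-3.141, -0.012, -0.001]
ft_force: [-2.5, 1.8, 6.0]
grip_width: 0.178
grip_force: 40.0
```

```bash
python3 -m crank '[[1,0,0,0.004,0],[1,0,0,0.004,0],[1,0,0,0.004,0],[1,0,0,0.004,0],[1,0,0,0.004,0]]'
python3 -m crank '[[1,0,0,0,0],[1,0,0,0,0],[1,0,0,0.1,0],[1,0,0,0.3,0],[1,0,0,0.6,0]]'
python3 -m crank '[[1,0,0,0.2,0],[1,0,0,0.2,0],[1,0,0,0.2,0],[1,0,0,0.2,0]]'
python3 - <<'E'
from h import *
np.set_printoptions(precision=4,suppress=True)
im,c=snap('wrist','w6.png')
m=cv2.inRange(cv2.cvtColor(im,cv2.COLOR_RGB2HSV),(8,70,90),(22,255,255))
P=np.array([(.598+a,-.3005+b,z) for a,b,z in((-.025,-.008,.095),(-.025,.008,.095),(.025,.008,.095),(.025,-.008,.095),(-.03,-.032,.04),(-.03,.04,.04),(.03,.04,.04),(.03,-.032,.04))])
q=proj(c,P); print(np.round(q))
ct=max(cv2.findContours(m[:, :],0,2)[0],key=lambda k:cv2.contourArea(k)*(abs(cv2.boundingRect(k)[0]+cv2.boundingRect(k)[2]/2-q[:,0].mean())<40)); print(cv2.boundingRect(ct),cv2.minAreaRect(ct))
im,c=snap('top','top6.png')
for x in (.52,.57,.62):
    ys=np.arange(.19,-.06,-.0005); p=proj(c,np.c_[np.full_like(ys,x),ys,np.full_like(ys,.04)]).astype(np.float32)
    g=cv2.remap(im,p[None,:,0].copy(),p[None,:,1].copy(),1)[0][:,1].astype(float); d=np.diff((g>(np.percentile(g,15)+np.percentile(g,75))/2).astype(int)); print([round(float(ys[i]),4) for i in np.nonzero(d)[0]])
for y in (.104,.0437,-.0162):
    xs=np.arange(.46,.69,.0005); p=proj(c,np.c_[xs,np.full_like(xs,y),np.full_like(xs,.04)]).astype(np.float32)
    g=cv2.remap(im,p[None,:,0].copy(),p[None,:,1].copy(),1)[0][:,1].astype(float); d=np.diff((g>(np.percentile(g,15)+np.percentile(g,75))/2).astype(int)); print([round(float(xs[i]),4) for i in np.nonzero(d)[0]])
E
```

```text
time: 22.38
position: [0.5979, -0.3004, 0.0499]
tool_rot: [3.141, 0.012, -0.0]
ft_force: [0.4, 0.2, -0.5]
grip_width: 0.668
grip_force: 0.0
time: 23.0
position: [0.5971, -0.2999, 0.1711]
tool_rot: [-3.141, -0.011, 0.003]
ft_force: [1.1, -1.0, 0.3]
grip_width: 0.999
grip_force: 0.0
time: 23.5
position: [0.5973, -0.2999, 0.2087]
tool_rot: [-3.141, -0.012, 0.003]
ft_force: [0.3, 0.8, -0.2]
grip_width: 1.001
grip_force: 0.0
[[287. 237.]
 [268. 237.]
 [268. 181.]
 [288. 181.]
 [308. 223.]
 [239. 222.]
 [237. 164.]
 [311. 165.]]
(237, 160, 73, 78) ((273.0, 198.5), (77.0, 72.0), 90.0)
[0.188, 0.1755, 0.159, 0.1585, 0.1525, 0.1455, 0.1205, 0.1135, 0.1, 0.0985, 0.0915, 0.0815, 0.08, 0.071, 0.0605, 0.053, 0.039, 0.038, 0.0315, 0.026, 0.0215, 0.02, 0.0175, -0.005, -0.032, -0.0335, -0.0525, -0.0535]
[0.187, 0.1785, 0.1485, 0.119, 0.0895, 0.0585, 0.0285, -0.002, -0.0305]
[0.188, 0.1755, 0.162, 0.1595, 0.152, 0.1435, 0.122, 0.1155, 0.093, 0.0735, 0.0655, 0.065, 0.0625, 0.0575, 0.035, 0.0325, 0.029, 0.028, 0.015, 0.0145, 0.001, -0.0035, -0.007, -0.0085, -0.0285, -0.0345, -0.047, -0.0545]
[0.4995, 0.662]
[0.5025, 0.6645]
[0.507, 0.669]
```

```bash
python3 -c "
from bench import close_job; print(close_job())"
```

```text
the job is handed in; nothing more can be done
None
```

I stepped the gauge along all three slats and handed the job in at about 24 s. The final top view showed each slat spaced 60 mm from the one before (30 mm gaps, within about 1 mm) and square, with the gauge upright and released on the table clear of the board; the hand-in call returned no verdict.

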